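# Flip the pawl and open the ratchet clamp

### The arm

A 6-joint arm with a two-finger parallel gripper is mounted at the origin on a cart in front of the work surface, level with it; the furniture and walls round the work are solid. World frame = base frame: x ahead of the robot, y to its left, z up, the work surface at z = 0. Lengths are in m, angles in rad, forces in N, time in s.
With the tool pointing down it reaches from about 0.3 to 0.775 m from the base axis. Payload 14.6 kg.
Tool frame: the origin (TCP) lies on the centre line of the jaws, within the pads' length; the fingertips stand 19 mm ahead of it and the grasp point (between the pads) is the TCP; y points along the fingers, x is the direction in which the jaws open and shut, and the axes are right-handed (so a half turn about y gives the same grasp; the last joint's range is limited). The gripper opens to 94 mm and grips with 3 to 60 N. Pads are 16 mm wide; open, the fingers measure 119 mm over their backs; the gripper's body (75 mm by 177 mm) begins 78 mm behind the grasp point.
Start: joints at [-1.228, 0.3, 1.521, -0, 1.321, -0.067], TCP at [0.219, -0.504, 0.224] pointing down, gripper open.
Joint ranges: [-3.03, 3.03], [-0.79, 2.21], [0.23, 2.52], [-1.04, 4.18], [0, 3.07], [-2.55, 2.55]. Speed limits (rad/s): [2.22, 2.22, 2.57, 3.14, 3.14, 3.14].

### API

Orientations are given as [roll, pitch, yaw] about the fixed x, y, z axes, in that order (R = Rz(yaw) Ry(pitch) Rx(roll)).
In Python, from station import ctrl, optics gives the robot as it stands.
- The arm moves only by the tool jog_arm, never from a script. Its argument "targets" is a list of rows, each a list of 3 entries, a list of its own where there are three numbers: the finger opening in cm, from 0 to 9.4, then the shift along the tool's x, y, z in cm, then the turn about the tool's y in rad. A call has 1 to 10 rows; each row is the pose to reach, as a shift and turn from the pose commanded when the call began, along the tool's axes at that moment; what a row does not reach only later rows make up. A row lasts 1/10 s, in which the tool goes at most 50 mm and 8.59 degrees, less where a joint would pass 70% of its speed; a pose out of reach is approached as far as the arm can. A call with a gripper value outside its range is refused whole. The fingers move at their own pace and stop on an object; "grip_force" is the grip in N (left out, the last holds). Time passes only in rows, so rows that repeat a pose let the fingers close. It gives the time, the measured TCP pose, the force and the opening at its end, in the units of the state.
- ctrl.get_obs(): the state, without advancing time (a new reading comes with each control period).
- optics.camera(name): name is "scene" or "top" or "wrist"; returns a dict with "img" (400x640x3 uint8, red, green, blue), "range_z" (400x640 float32, m along the optical axis (not along the pixel's ray), 0 where there is no reading), "camera_matrix" (3x3 intrinsics, pixels), "world_to_cam" (4x4, takes a point from world to camera coordinates); the wrist camera has in their place "mount" (4x4, takes a point from camera to tool coordinates, whose origin is the TCP and whose axes are the tool frame's). Camera axes: x right, y up, looking along -z (the intrinsics and any distortion apply to the point x, -y, -z); pixel columns grow to the right and rows downward; lengths in m; the calibration is good to about 2 mm. A picture is of the moment at which its call begins: read the wrist's pose just before it.
- ctrl.hand_in(): hands the job in, once; it reports no verdict.
The state is a dict: "time_s": time; "qpos": joint angles; "joint_vel": joint speeds; "tau": joint torques, N m; "ee_pos": TCP position; "eef_rot": TCP orientation; "force": force on the tool from outside, world axes, zero at the start; "moment": the same for the moment, N m; "grip_width": finger opening in m.
Only numpy, scipy, OpenCV 4.12 (cv2) and the standard library are available. Lean on these libraries where they do the work, as an engineer would, in place of code of your own. Each camera call takes 0.05 s, during which the arm holds its last target. There are 200 camera calls.

### The job

Two small ratchet clamps stand on the bench; one is closed on a wooden block. Flip the pawl of that clamp all the way over to its released side, then slide its moving jaw all the way back, fully open, so that the block is free to be lifted out. Leave the pawl released, leave the block where it lies and do not operate the empty clamp.

Things in the scene. Friction and masses are not known exactly. Their poses are not given: they have to be found in the camera images.
- loaded_clamp: Steel ratchet clamp that holds the wooden block, fixed to the bench; bed 290 x 112 x 12 mm. Origin: on the bench, under the slide's middle line. x runs along the slide from moving jaw to fixed jaw (roughly away from the robot), y to the left, z up. Apart from jaws, knob, lever and block it is under 40 mm high. The jaws are 84 mm wide and 53 to 54 mm high.
- loaded_lever (a point): Lever of that clamp's pawl: upright black round grip, 14 mm thick, from 33 to 78 mm above the bench. The point is on its axis 61 mm up. It turns on an upright pivot at clamp x -95, y +25 mm, radius 55 mm, from clamp (-71, +75) engaged to (-119, +75) mm released: pull it in the clamp's -x, about 48 mm, bulging 5 mm to +y midway. 1 to 2 N is enough.
- loaded_pawl (a joint): Pawl of that clamp, rad: 0 = engaged (its nose in the jaw's toothed bar stops the jaw going back), 0.90 = fully released, against a stop. A stiff pivot without spring: it stays where it is put.
- loaded_knob (a point): Black round knob, 26 mm thick, on a thinner stem on that clamp's moving jaw, from 68 to 104 mm above the bench. The point is on its axis 88 mm up; its axes are the clamp's. To open, the jaw slides in the clamp's -x, with 3 to 6 N once the pawl is released; with the pawl engaged it gives only 1 to 4 mm.
- loaded_jaw (a joint): Position of that moving jaw along its slide, m: 0 = fully open against its end stop, about 0.057 when closed on the block; the knob moves by the same amount.
- wood_block: Loose plain wooden block, 60 x 110 x 46 mm, lying between the jaws of the closed clamp on its 12 mm bed, 110 mm across the clamp; its top is 58 mm above the bench. Origin: centre of its underside.
- empty_pawl (a joint): The same pawl joint on the other clamp, which is empty and of the same make; starts engaged at 0 and shall stay so.
- empty_jaw (a joint): The jaw position of the empty clamp, m (0 = fully open); starts half open near 0.033 and is to be left there.
Mind the look-alikes: they are no part of the job. Of the things like the wood_block, leave any that is purple; of the rest the larger one is meant.

How it is judged:
By the outcome, as a careful person would: the job done as asked, in the order asked, and still so for the second after the job is handed in, with the robot touching nothing.
It also fails if it takes over 40 s, if anything falls off the work surface, if the arm or the gripper's body presses on something with over 40 N, if the wrist force passes 120 N, or if a joint passes its speed limit or range.

## Working session

There is one attempt and no reset: what is moved stays moved. The work goes in short steps, Python scripts to look and compute and a tool call to move; the robot and the scene stay as the last step left them, time stands still between calls to the robot, and variables do not carry over. Pictures are saved under pics/ and viewed, about 8 in all and at most 12, crops included, and the job is handed in when it is done.

Besides the shell and the picture viewer there is one more tool, called after ">>>" by a JSON object that holds its "op" and its "data". jog_arm: Moves the arm, as the interface text tells. Its arguments: {"type":"object","properties":{"targets":{"type":"array","items":{"type":"array"}},"grip_force":{"type":"number"}},"required":["targets"]}

```bash
mkdir -p pics; cat > h.py <<'E'
import numpy as np, cv2
from station import ctrl, optics
def snap(n,f):
    o=ctrl.get_obs(); c=optics.camera(n); cv2.imwrite(f'pics/{f}.png',c['img'][:,:,::-1]); np.savez(f'pics/{f}.npz',**{k:v for k,v in c.items()},ee=o['ee_pos'],rot=o['eef_rot']); return c
E
python3 - <<'E'
from h import *
o=ctrl.get_obs(); print(o)
for n in('top','scene'):
    c=snap(n,n+'1'); print(c['camera_matrix'],c['world_to_cam'],[k for k in c])
E
```

```text
{'time_s': 0.0, 'qpos': array([-1.22761356e+00,  3.00506659e-01,  1.52160496e+00, -2.35938962e-05,
        1.32070931e+00, -6.65987236e-02]), 'joint_vel': array([ 6.38798708e-04,  7.04989377e-04, -5.98307778e-04, -8.72353115e-04,
       -7.79112323e-05, -1.17897525e-03]), 'tau': array([ 1.40397956e-04, -5.31810915e+01, -3.52736056e+01,  7.07768463e-02,
        2.42942985e-02, -9.88931151e-05]), 'ee_pos': array([ 0.21903211, -0.50422837,  0.22385672]), 'eef_rot': array([-1.57073739e+00,  1.22707702e-03, -1.16100895e+00]), 'force': array([ 0.39949102, -0.27997944, -0.37786627]), 'moment': array([ 0.03140541, -0.01212077, -0.00067518]), 'grip_width': 0.09388083154219183}
[[479.51590538   0.         319.74097104]
 [  0.         479.51590538 192.80059283]
 [  0.           0.           1.        ]] [[-0.0237705  -0.99971417  0.002557    0.04164576]
 [ 0.97906168 -0.02276205  0.20228721 -0.49701238]
 [-0.20217119  0.00731193  0.9793229  -1.45603106]
 [ 0.          0.          0.          1.        ]] ['img', 'range_z', 'camera_matrix', 'world_to_cam']
[[440.68465488   0.         325.77771471]
 [  0.         440.68465488 199.39653639]
 [  0.           0.           1.        ]] [[-0.87527486 -0.48357418 -0.0070663   0.45548469]
 [ 0.2482254  -0.46173466  0.85157809 -0.20408039]
 [-0.41506393  0.74361086  0.52418014 -1.15285386]
 [ 0.          0.          0.          1.        ]] ['img', 'range_z', 'camera_matrix', 'world_to_cam']
```

View pics/top1.png

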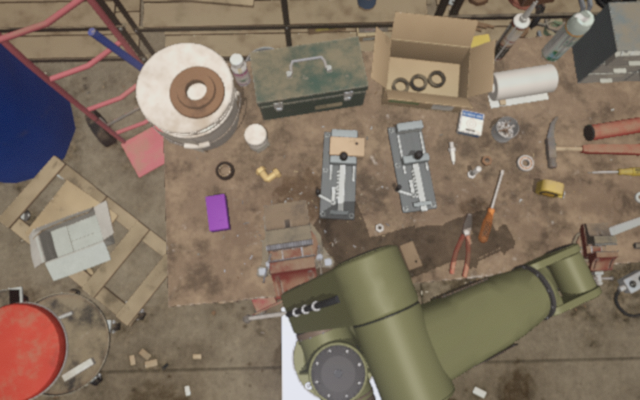

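View pics/scene1.png

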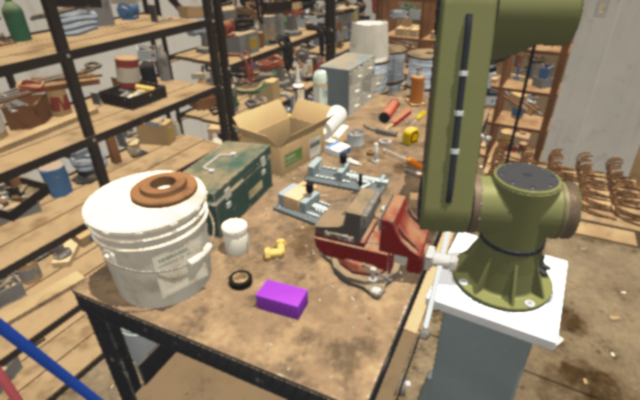

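The top view shows the loaded clamp around (340,175), with its block at (347,146), knob at about (344,155) and lever at about (320,197). The empty clamp is at (412,168), the purple decoy at (217,213) and the vise at (290,245). Next I'll measure the clamp.

```bash
cat >> h.py <<'E'
def cloud(c):
    K=c['camera_matrix'];z=c['range_z'];v,u=np.mgrid[:400,:640]
    p=np.stack([(u-K[0,2])/K[0,0]*z,-(v-K[1,2])/K[1,1]*z,-z],-1)
    T=np.linalg.inv(c['world_to_cam']); return p@T[:3,:3].T+T[:3,3]
def ray(c,u,v,h):
    K=c['camera_matrix'];T=np.linalg.inv(c['world_to_cam'])
    d=T[:3,:3]@np.array([(u-K[0,2])/K[0,0],-(v-K[1,2])/K[1,1],-1]);o=T[:3,3]
    return o+d*(h-o[2])/d[2]
E
python3 - <<'E'
from h import *
c=dict(np.load('pics/top1.npz'));P=cloud(c);im=c['img']
r=(slice(115,230),slice(300,380))
g=im[r].max(-1);Z=P[r][...,2]
m=(g<55).astype(np.uint8)
n,l,s,ct=cv2.connectedComponentsWithStats(m)
for i in range(1,n):
    if s[i,4]>6:
        z=np.median(Z[l==i]); u,v=ct[i]+[300,115]; print(s[i]+[300,115,0,0,0],u,v,z,ray(c,u,v,z))
hi=(Z>.02)&(Z<.12)
m=(hi*255).astype(np.uint8);cs,_=cv2.findContours(m,0,2)
for k in cs:
    if len(k)>15:
        q=P[r][k[:,0,1],k[:,0,0]];print(q.min(0),q.max(0))
cv2.imwrite('pics/crop.png',cv2.resize(im[115:230,300:450,::-1],None,fx=5,fy=5,interpolation=2))
# heights of the surroundings
Zs=P[...,2]
for (x,y) in [(0.3,.1),(.3,.15),(.35,.1),(.4,.1),(.25,.1)]:
    m=(abs(P[...,0]-x)<.03)&(abs(P[...,1]-y)<.03);print(x,y,Zs[m].max() if m.any() else None)
E
```

```text
[341 157   5   3   7] 342.57142857142856 158.28571428571428 0.09871437719748477 [ 0.59505719 -0.04272257  0.09871438]
[ 0.43021489 -0.11300603  0.02004704] [0.70630159 0.04479553 0.07930973]
0.3 0.1 0.2128554342859741
0.3 0.15 0.21357598363176855
0.35 0.1 0.21170541468278303
0.4 0.1 0.2092800402507058
0.25 0.1 0.2128554342859741
```

View pics/crop.png

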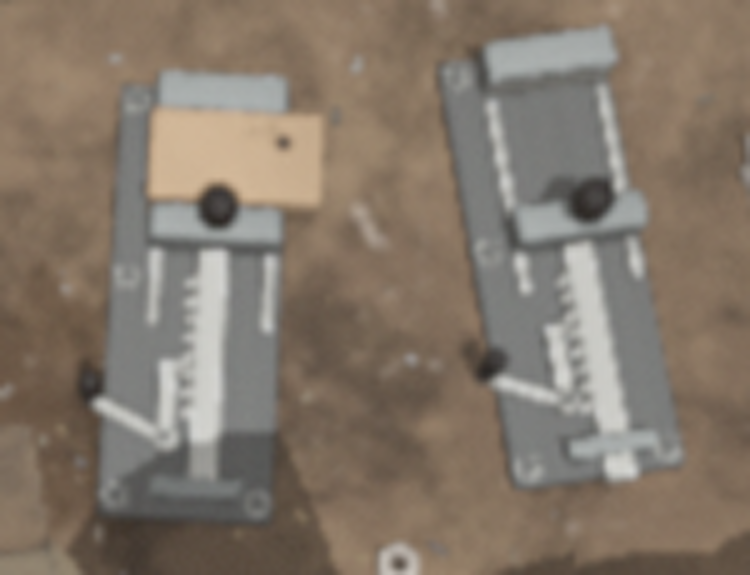

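```bash
python3 - <<'E'
from h import *
from scipy.spatial.transform import Rotation as R
c=dict(np.load('pics/top1.npz'));P=cloud(c)
px=lambda a,b:(300+a/5,115+b/5)
k=ray(c,*px(218,205),.1);l=ray(c,*px(90,382),.076)
h=[ray(c,*px(*q),.012) for q in((136,98),(113,493),(257,503))]
print('knob',k,'lever',l);print(h)
d=h[0]-h[1];yaw=np.arctan2(d[1],d[0]);e=h[1]-h[2];print('yaw',yaw,np.arctan2(-e[0],e[1]),np.linalg.norm(d),np.linalg.norm(e))
c_,s_=np.cos(yaw),np.sin(yaw);v=l-k;print('lever rel knob in clamp',v[0]*c_+v[1]*s_,-v[0]*s_+v[1]*c_)
print('emptyknob',ray(c,*px(590,200),.1),'emptylever',ray(c,*px(490,362),.076))
X,Y,Z=P[...,0],P[...,1],P[...,2]
b=(X>.2)&(X<.8)&(Y>-.35)&(Y<.3)
H=np.full((30,33),0.)
i=((X[b]-.2)/.02).astype(int);j=((.3-Y[b])/.02).astype(int)
np.maximum.at(H,(i.clip(0,29),j.clip(0,32)),Z[b])
print('y from .29 step -.02; rows x')
for a in range(29,-1,-1): print('%.2f'%(.21+.02*a),' '.join('%3d'%(x*1000) for x in H[a]))
print(R.from_euler('xyz',ctrl.get_obs()['eef_rot']).as_matrix().round(3))
E
```

```text
knob [ 0.60193147 -0.04606594  0.1       ] lever [0.49718307 0.03541208 0.076     ]
[array([7.01805077e-01, 3.21003860e-04, 1.20000000e-02]), array([0.43777634, 0.02213861, 0.012     ]), array([ 0.42916494, -0.06966252,  0.012     ])]
yaw -0.0824461405614291 -0.09353128555901988 0.2649286360799737 0.09220414621068064
lever rel knob in clamp -0.11110253687860015 0.07257494156491336
emptyknob [ 0.59984002 -0.27599137  0.1       ] emptylever [ 0.50408028 -0.2125722   0.076     ]
y from .29 step -.02; rows x
0.79 264 251   9 160 163 165 163 164 163 166 164 163 163 164 166 165 166 169 169 148  10   9   9 154 160 152 151 149 148 139 137 135 132
0.77 265 253  10   7 166 164 163 164 164 164 162 162 139   7   7   9  10   7   6   9  10   8  12 176 179 174 175 170 164 163 158 153 150
0.75 267 248   8   7 161 144 135 135   6   9  10   8   6  12   9   7  10   9   7  12   8   7  10 189 190 187 189 187 188 186 179 179 177
0.73 262 244   0   0   6   7   9  13   8   8   9   7  14   7  11   6   7   9  10   8   9   7   6   8  10  21  58  57 184 187 189 188 188
0.71 251 144  90  90  91   6   7   9  12  
[... 2892 characters left out ...]
 66  28  30  10   9   0   0   0   0   0   0   0   0  42  39  42   6   9   9  13
0.27   8   6  16  30  65  68 213 209 212 209 211 209 209  64  31  26   0 690 689 681 660   0   0   0   0   0  40  40  41   5   9   7   4
0.25   8  10   9  32  66  61 207 208 207 207 206 209 191  63 669 689 697 697 694 688 673   0   0   0   0   0  36  36   9   6   8   8   6
0.23   6   7   8   5  64   6 177 184 171 170 162 179 564 629 675 688 695 697 695 690 679 650   0   0   0   0   0   4   7   4 541 551 555
0.21   6   8   9   9   7   6 153 166 150 369 431 503 563 622 668 686 695 698 698 694 683 666   0   0   0   0   0 592 589 589 584 579 576
[[ 0.398 -0.     0.917]
 [-0.917  0.001  0.398]
 [-0.001 -1.     0.   ]]
```

>>> {"op": "jog_arm", "data": {"targets": [[9.4,[-6,0.4,8.2],0.1],[9.4,[-12,0.8,16.5],0.2],[9.4,[-18,1.2,25],0.3],[9.4,[-24,1.6,33],0.4],[9.4,[-30,2.0,41],0.5],[9.4,[-35.7,2.4,49.4],0.5],[9.4,[-35.7,2.4,49.4],0.5],[9.4,[-35.7,2.4,49.4],0.5],[9.4,[-35.7,2.4,49.4],0.5],[9.4,[-35.7,2.4,49.4],0.5]]}}

```text
time_s: 1.1
ee_pos: [0.4743, -0.0725, 0.2047]
eef_rot: [-1.571, -0.0, -1.661]
force: [-0.1, -1.2, 0.3]
grip_width: 0.0938
```

```bash
python3 - <<'E'
from h import *
o=ctrl.get_obs();print(o['time_s'],o['ee_pos'],o['eef_rot'],o['force'],o['qpos'])
c=snap('wrist','w1');print(c['camera_matrix'],c['mount'])
E
```

```text
1.1 [ 0.47431583 -0.07254006  0.20468638] [-1.57080099e+00 -8.26382373e-05 -1.66091378e+00] [-0.12853576 -1.18082686  0.31095825] [-2.28067958e-01  1.61626662e-01  1.73879797e+00 -8.71879102e-05
  1.24116127e+00  1.43287405e+00]
[[306.79843637   0.         324.17566612]
 [  0.         306.79843637 199.30077249]
 [  0.           0.           1.        ]] [[ 9.99999270e-01 -9.58667687e-04 -7.35593964e-04  2.59365935e-05]
 [-4.96108573e-04  2.29356402e-01 -9.73342383e-01 -1.59163493e-01]
 [ 1.10182508e-03  9.73342037e-01  2.29355759e-01  6.51914846e-02]
 [ 0.00000000e+00  0.00000000e+00  0.00000000e+00  1.00000000e+00]]
```

View pics/w1.png

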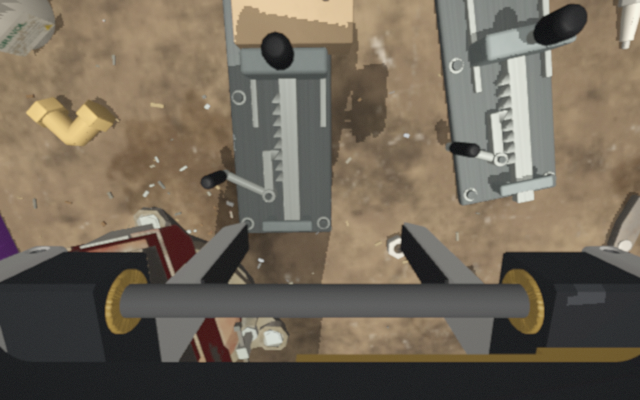

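```bash
cat >> h.py <<'E'
from scipy.spatial.transform import Rotation as R
def wcam(c):
    T=np.eye(4);T[:3,:3]=R.from_euler('xyz',c['rot']).as_matrix();T[:3,3]=c['ee']
    c['world_to_cam']=np.linalg.inv(T@c['mount']);return c
E
python3 - <<'E'
from h import *
c=wcam(dict(np.load('pics/w1.npz')));im=c['img'];P=cloud(c)
for n,(u0,u1,v0,v1) in dict(lever=(190,240,160,200),knob=(255,300,25,75)).items():
    s=im[v0:v1,u0:u1].max(-1)<60; n_,l,st,ct=cv2.connectedComponentsWithStats(s.astype(np.uint8));i=1+st[1:,4].argmax()
    v,u=np.where(l==i);u=u+u0;v=v+v0;print(n,st[i],u.min(),u.max(),v.min(),v.max(),'z range',np.percentile(P[v,u,2],[2,50,98]))
    q=P[v,u];t=q[q[:,2]>np.percentile(q[:,2],98)-.012];print('top pts',t.mean(0),t.min(0),t.max(0))
print('lever top',ray(c,208,181.5,.078),'low',ray(c,220,178,.045))
print('knob top',ray(c,277,49,.1))
a=ray(c,248,223,.012);b=ray(c,238,98,.012);e=ray(c,322.5,223,.012);print(a,b,e,np.arctan2((b-a)[1],(b-a)[0]),np.arctan2((a-e)[1],(a-e)[0])-np.pi/2)
E
```

```text
lever [ 11  10  26  18 256] 201 226 170 187 z range [0.0386261  0.06634728 0.07770939]
top pts [0.50006844 0.03323135 0.07816724] [ 0.49312658 -0.0784198   0.06582404] [0.53924236 0.04283079 0.36384957]
knob [  6   8  33  37 902] 261 293 33 69 z range [0.08288763 0.10154774 0.10400136]
top pts [ 0.60177853 -0.04635443  0.10129576] [ 0.53924236 -0.0784198   0.09200742] [ 0.6144464  -0.03356138  0.36384957]
lever top [0.49909936 0.03511622 0.078     ] low [0.49702594 0.03501856 0.045     ]
knob top [ 0.60245032 -0.04670023  0.1       ]
[0.43567943 0.02238682 0.012     ] [0.57833462 0.01245346 0.012     ] [ 0.42771609 -0.0666514   0.012     ] -0.06951974370966932 -0.08920006686198434
```

>>> {"op": "jog_arm", "data": {"targets": [[0,[-4,0.5,1.7],0],[0,[-8,1,3.4],0],[0,[-10.9,1.5,4.6],0],[0,[-10.9,1.5,4.6],0],[0,[-10.9,1.5,4.6],0],[0,[-10.9,1.5,4.6],0],[0,[-10.9,1.5,4.6],0],[0,[-10.9,1.5,4.6],0]]}}

```text
time_s: 1.95
ee_pos: [0.5293, 0.029, 0.1901]
eef_rot: [-1.57, -0.0, -1.662]
force: [0.0, 0.1, -0.7]
grip_width: 0.0334
```

>>> {"op": "jog_arm", "data": {"targets": [[0,[-0.4,3,0],0],[0,[-0.4,6,0],0],[0,[-0.4,9,0],0],[0,[-0.4,11,0],0],[0,[-0.4,11,0],0],[0,[-0.4,11,0],0],[0,[-0.4,11,0],0]]}}

```text
time_s: 2.65
ee_pos: [0.5305, 0.0336, 0.0813]
eef_rot: [-1.569, 0.0, -1.661]
force: [0.3, 0.6, -0.2]
grip_width: 0.0006
```

>>> {"op": "jog_arm", "data": {"targets": [[0,[0,0,-1],0],[0,[0,0,-2],0],[0,[0,0,-2.8],0],[0,[0,0,-3.6],0],[0,[0,0,-4.3],0],[0,[0,0,-5],0],[0,[0,0,-5.5],0],[0,[0,0,-6],0],[0,[0,0,-6],0]]}}

```text
time_s: 3.55
ee_pos: [0.4694, 0.0393, 0.0797]
eef_rot: [-1.571, -0.0, -1.661]
force: [0.6, -0.3, 0.3]
grip_width: 0.0004
```

>>> {"op": "jog_arm", "data": {"targets": [[0,[0,0,-0.2],0],[0,[0,0,-0.4],0],[0,[0,0,-0.5],0],[0,[0,0,-0.5],0]]}}

```text
time_s: 3.95
ee_pos: [0.4666, 0.0394, 0.0801]
eef_rot: [-1.566, -0.0, -1.661]
force: [11.4, -2.4, -6.9]
grip_width: 0.0002
```

```bash
python3 - <<'E'
from h import *
c=snap('wrist','w2');cv2.imwrite('pics/w2c.png',c['img'][:,:,::-1])
c=snap('top','top2');cv2.imwrite('pics/top2c.png',cv2.resize(c['img'][115:230,290:400,::-1],None,fx=5,fy=5,interpolation=2))
print(ctrl.get_obs()['force'])
E
```

```text
[12.12393793 -3.19589256 -5.94818426]
```

View pics/w2c.png

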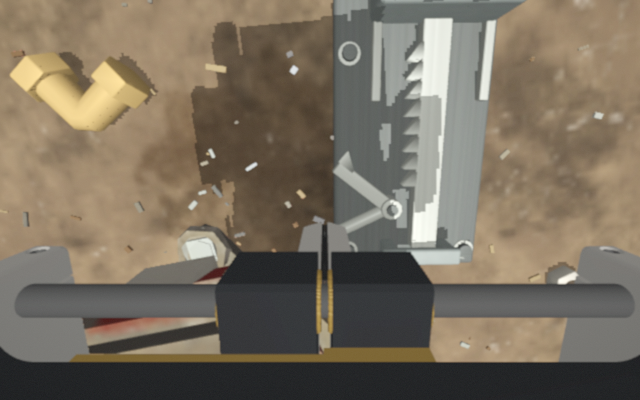

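The wrist view shows the pawl swung clear of the rack, with its nose at about (343,160) and its pivot at (392,210). The force jumped to 12 N within 2 mm of the predicted stop. I'll back off and lift.

>>> {"op": "jog_arm", "data": {"targets": [[0,[0,0,1.5],0],[0,[0,0,3],0],[0,[0,-3,3],0],[0,[0,-7,3],0],[0,[0,-11,3],0],[0,[0,-12,3],0],[0,[0,-12,3],0],[0,[0,-12,3],0]]}}

```text
time_s: 4.85
ee_pos: [0.4943, 0.037, 0.1984]
eef_rot: [-1.573, -0.0, -1.661]
force: [0.4, -0.2, -0.9]
grip_width: 0.0007
```

```bash
python3 - <<'E'
from h import *
c=snap('wrist','w3');c=wcam(dict(np.load('pics/w3.npz')));print(c['ee'],c['rot'],ctrl.get_obs()['force'])
P=cloud(c);m=(P[...,2]>.05)&(P[...,2]<.085)&(abs(P[...,0]-.46)<.06)&(abs(P[...,1]-.04)<.03)&(c['img'].max(-1)<80)
q=P[m];print(len(q),np.median(q,0) if len(q) else '')
E
```

```text
[0.49434702 0.03696566 0.19842011] [-1.57263115e+00 -1.45265145e-04 -1.66100688e+00] [-0.08966689  0.07580767 -0.15868726]
0
```

View pics/w3.png

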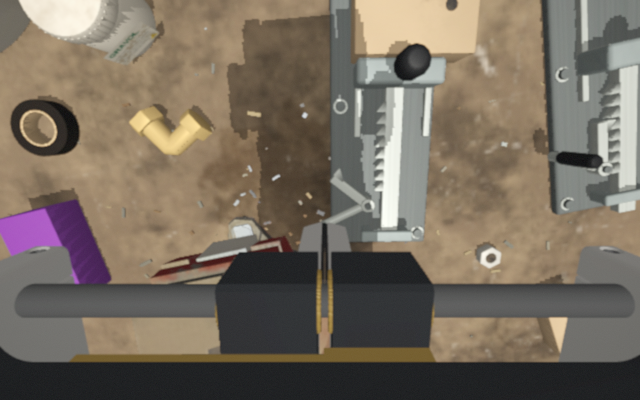

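The view shows the pawl arm turned away from the rack, with its pivot at (368,206). The knob is at (412,62) and the block and empty clamp look unmoved. I'll move to the far side of the knob.

>>> {"op": "jog_arm", "data": {"targets": [[0,[2,0,4],0],[0,[4,0,8],0],[0,[6,0,12],0],[0,[7.3,0,15.2],0],[0,[7.3,0,15.7],0],[0,[7.3,0,15.7],0],[0,[7.3,0,15.7],0],[0,[7.3,0,15.7],0]]}}

```text
time_s: 5.7
ee_pos: [0.644, -0.0492, 0.1998]
eef_rot: [-1.571, 0.0, -1.66]
force: [0.2, -0.6, 0.6]
grip_width: 0.0006
```

```bash
python3 - <<'E'
from h import *
c=snap('top','top3');P=cloud(c);print(ctrl.get_obs()['ee_pos'])
x,y,z=P[...,0],P[...,1],P[...,2]
for n,a,b in(('lever',(.40,.53),(.015,.06)),('emptylever',(.47,.54),(-.24,-.18))):
    m=(x>a[0])&(x<a[1])&(y>b[0])&(y<b[1])&(z>.055)&(z<.095);print(n,m.sum(),P[m].mean(0) if m.any() else '')
cv2.imwrite('pics/top3c.png',cv2.resize(c['img'][115:230,290:440,::-1],None,fx=5,fy=5,interpolation=2))
E
```

```text
[ 0.64410153 -0.04927758  0.20005745]
lever 0 
emptylever 22 [ 0.50618806 -0.21372255  0.07396546]
```

View pics/top3c.png

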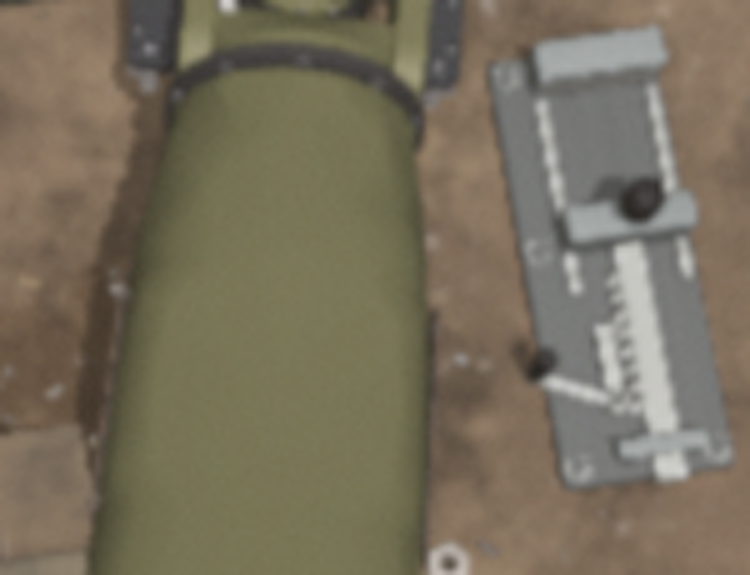

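The arm hides the loaded clamp from above, and the empty clamp is unchanged. The stop force already confirmed the pawl, so I'll go on and descend.

>>> {"op": "jog_arm", "data": {"targets": [[0,[0,3,0],0],[0,[0,6,0],0],[0,[0,9,0],0],[0,[0,10.5,0],0],[0,[0,10.5,0],0],[0,[0,10.5,0],0]]}}

```text
time_s: 6.35
ee_pos: [0.6451, -0.0498, 0.0962]
eef_rot: [-1.569, -0.0, -1.661]
force: [0.0, 0.7, -0.0]
grip_width: 0.0006
```

>>> {"op": "jog_arm", "data": {"targets": [[0,[0,0,-0.8],0],[0,[0,0,-1.5],0],[0,[0,0,-2.2],0],[0,[0,0,-2.9],0],[0,[0,0,-3.2],0],[0,[0,0,-3.2],0]]}}

```text
time_s: 6.95
ee_pos: [0.6124, -0.0469, 0.0951]
eef_rot: [-1.571, 0.0, -1.661]
force: [0.4, -0.2, 0.5]
grip_width: 0.0006
```

>>> {"op": "jog_arm", "data": {"targets": [[0,[0,0,-0.7],0],[0,[0,0,-1.4],0],[0,[0,0,-2.1],0],[0,[0,0,-2.8],0],[0,[0,0,-3.5],0],[0,[0,0,-4.0],0],[0,[0,0,-4.3],0],[0,[0,0,-4.4],0]]}}

```text
time_s: 7.75
ee_pos: [0.5699, -0.0432, 0.095]
eef_rot: [-1.567, -0.0, -1.661]
force: [16.6, -1.7, -6.8]
grip_width: 0.0005
```

>>> {"op": "jog_arm", "data": {"targets": [[0,[0,0,-0.2],0],[0,[0,0,-0.4],0],[0,[0,0,-0.5],0],[0,[0,0,-0.5],0]]}}

```text
time_s: 8.15
ee_pos: [0.5691, -0.0432, 0.0954]
eef_rot: [-1.556, -0.0, -1.661]
force: [47.9, -4.3, -24.7]
grip_width: 0.0002
```

The jaw is hard against its end stop. I'll back off, lift and move clear to check.

>>> {"op": "jog_arm", "data": {"targets": [[0,[0,0,1.2],0],[0,[0,0,2.5],0],[0,[0,-4,2.5],0],[0,[0,-8,2.5],0],[0,[0,-12,2.5],0],[0,[5,-12,1],0],[0,[10,-12,-2],0],[0,[15,-12,-5],0],[0,[20,-12,-8],0],[0,[25,-12,-11],0]]}}

```text
time_s: 9.15
ee_pos: [0.4508, -0.2539, 0.2143]
eef_rot: [-1.573, 0.001, -1.661]
force: [0.1, 0.4, -0.4]
grip_width: 0.0003
```

>>> {"op": "jog_arm", "data": {"targets": [[0,[5,0,-2],0],[0,[10,0,-4],0],[0,[15,0,-7],0],[0,[15,0,-7],0],[0,[15,0,-7],0],[0,[15,0,-7],0]]}}

```text
time_s: 9.75
ee_pos: [0.3698, -0.3953, 0.2144]
eef_rot: [-1.571, 0.001, -1.661]
force: [-0.7, 0.2, -0.9]
grip_width: 0.001
```

```bash
python3 - <<'E'
from h import *
c=snap('top','top4');P=cloud(c);print(ctrl.get_obs()['ee_pos'])
x,y,z=P[...,0],P[...,1],P[...,2]
for n,a,b in(('lever',(.40,.53),(.015,.06)),('emptylever',(.47,.54),(-.24,-.18))):
    m=(x>a[0])&(x<a[1])&(y>b[0])&(y<b[1])&(z>.055)&(z<.095);print(n,m.sum(),P[m].mean(0) if m.any() else '')
for n,a,b in(('knob',(.5,.63),(-.08,-.01)),('emptyknob',(.56,.63),(-.32,-.24))):
    m=(x>a[0])&(x<a[1])&(y>b[0])&(y<b[1])&(z>.085)&(z<.125);print(n,m.sum(),P[m].mean(0) if m.any() else '')
cv2.imwrite('pics/top4c.png',cv2.resize(c['img'][115:230,290:440,::-1],None,fx=5,fy=5,interpolation=2))
E
```

```text
[ 0.37015994 -0.39498339  0.21457368]
lever 19 [0.45089421 0.04165203 0.07662758]
emptylever 22 [ 0.50625859 -0.21366824  0.07431609]
knob 59 [ 0.54740915 -0.04055864  0.10212875]
emptyknob 62 [ 0.60276807 -0.27625977  0.10127016]
```

View pics/top4c.png

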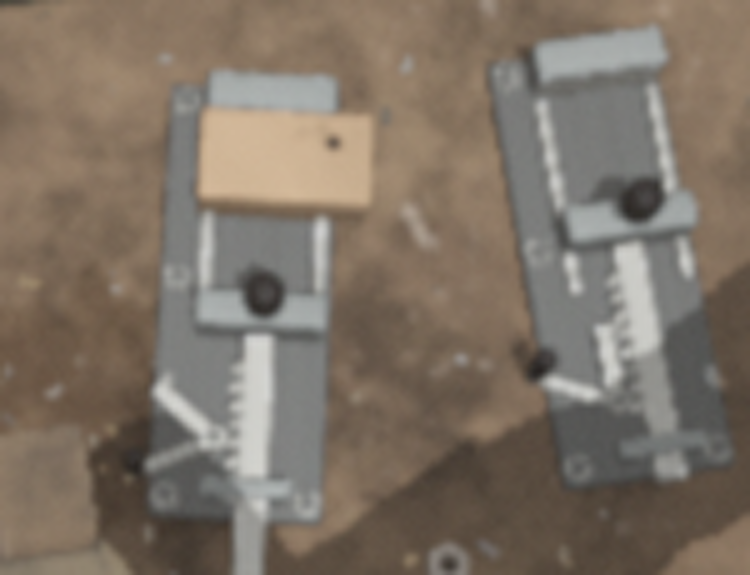

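The picture shows the jaw open with its knob at (262,292). The lever is on its released side at (135,460), the block hasn't moved, and the empty clamp is untouched. The measured positions agree with this.

```bash
python3 -c "
from station import ctrl
print(ctrl.hand_in())"
```

```text
the job is handed in; nothing more can be done
None
```

I flipped the loaded clamp's pawl to its released side, then slid its moving jaw back to the end stop and moved the arm clear. The job was handed in at about 10 s on the robot's clock.

- **Pawl:** the lever stands at (0.451, 0.042) m, against about (0.450, 0.039) m predicted for fully released. It reached its stop at 12 N, and the last picture shows it still released.
- **Jaw:** the knob moved about 55 to 57 mm, from x ≈ 0.602 to 0.547 m, against the roughly 57 mm expected. It met a firm end stop. I pushed a little further to be sure, which took the force along the push to about 48 N (about 54 N in all). That was on the fingertips only and under the 120 N wrist limit.
- **Block and empty clamp:** in the last picture the block lies where it was. The empty clamp's lever and knob are within 3 mm of their first measured positions.

No check failed. One top view, taken between the two steps, was blocked by the arm, so I judged the pawl by the stop force and the wrist view until the final picture confirmed it.

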